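Turn the upside-down jaw face over the step and slide it to the fence

ROBOT

A 6-joint arm with a two-finger parallel gripper is mounted at the origin on the work surface. World frame = base frame: x ahead of the robot, y to its left, z up, the work surface at z = 0. Lengths are in m, angles in rad, forces in N, time in s.
With the tool pointing down it reaches from about 0.35 to 0.975 m from the base axis. Payload 7.1 kg.
Tool frame: the origin (TCP) lies midway between the tips of the shut fingers; the grasp point (between the pads) lies 19 mm behind it; z points along the fingers, y is the line along which they close (so a half turn about z gives the same grasp; the last joint's range is limited). The gripper opens to 88 mm and grips with 3 to 60 N. Pads are 20 mm wide; open, the fingers measure 115 mm over their backs; the gripper's body (75 mm by 178 mm) begins 61 mm behind the grasp point.
Start: joints at [1.324, 0.423, 1.63, -0, 1.089, -0.019], TCP at [0.141, 0.609, 0.223] pointing down, gripper open.
Joint ranges: [-3, 3], [-0.9, 2.11], [0.09, 2.58], [-1.31, 4.45], [0.11, 2.69], [-2.54, 2.54]. Speed limits (rad/s): [2.39, 2.39, 3.01, 3.14, 3.14, 3.14].

INTERFACE

Orientations are given as a unit quaternion [w, x, y, z].
In Python, from station import move_pose, movel, movej, command_gripper, wait, inverse_kinematics, read_camera, camera_info, MotionError, job_done, get_time, get_joint_pos, get_qvel, get_effort, get_tcp_pos, get_ee_rot, get_ft_force, get_ft_torque, get_grip_width, get_finger_force gives the robot as it stands. Calls block until the motion is done:
- move_pose(position, orientation): joint-space move of the TCP to a pose.
- movel(position, frame=None, v=0.15, until_force=None): straight line of the TCP; frame=None keeps the orientation; v is the mean speed in m/s. With until_force (N) it stops when the force on the tool has changed by that much, and returns True; else False.
- movej(angles): joint-space move.
- command_gripper(opening): opening from 0.0 (shut) to 1.0 (fully open); the grip force is fixed at half the most; returns when the fingers have stopped.
- wait(seconds).
- inverse_kinematics(position, orientation): joint angles nearest the present ones, or None.
- read_camera(name): name is "scene" or "top" or "wrist"; returns the picture (480x640x3 uint8, red, green, blue); there is no depth.
- camera_info(name): a dict with "intrinsics" (3x3 intrinsics, pixels), "T" (4x4, takes a point from camera to world coordinates); the wrist camera has in their place "tool_from_camera" (4x4, takes a point from camera to tool coordinates, whose origin is the TCP and whose axes are the flange's). Camera axes: x right, y up, looking along -z (the intrinsics and any distortion apply to the point x, -y, -z); pixel columns grow to the right and rows downward; lengths in m; the calibration is good to about 2 mm. A picture is of the moment at which its call begins: read the wrist's pose just before it. camera_info takes no time and is no camera call.
A pose or a line that the arm cannot do raises MotionError and nothing moves.
- job_done(): hands the job in; it is judged then, once.
Readings, each from a call of its own:
- get_time(): time.
- get_joint_pos(): joint angles.
- get_qvel(): joint speeds.
- get_effort(): joint torques, N m.
- get_tcp_pos(): TCP position.
- get_ee_rot(): TCP orientation.
- get_ft_force(): force on the tool from outside, world axes, zero at the start.
- get_ft_torque(): the same for the moment, N m.
- get_grip_width(): opening from 0.0 (shut) to 1.0 (fully open).
- get_finger_force(): force on a finger pad.
Only numpy, scipy, OpenCV 4.12 (cv2) and the standard library are available. Lean on these libraries where they do the work, as an engineer would, in place of code of your own. Each camera call takes 0.05 s, during which the arm holds its last target. There are 200 camera calls.

TASK

Two jaw faces of a testing machine lie on the blue top step of the stand; one is upside down, its orange disc showing instead of its teeth. Turn that one over onto the green lower step, for example by tipping it over the edge of the top step, and slide it flush and square against the yellow fence, lying flat with its teeth up, then let go. Leave the other jaw face and everything else on the table where they are.

Things in the scene. Friction and masses are not known exactly. Their poses are not given: they have to be found in the camera images.
- stand: Two-step metal stand fixed to the table. Origin on the table below the middle of the top step's lip; z up. Profile along its y, in mm: blue top step -95 to 0, height 52; gutter 0 to 42, floor at 6; green lower step 42 to 142, height 16; yellow fence 142 to 154, height 28 (heights above the table). Same profile over its whole length, x -110 to 110; no end walls.
- lip (a point): Middle of the top step's edge, 52 mm up. A plate pushed +y until its centre is just past the lip, then left free a moment, tips front end down into the gutter and leans on the lip, upper end proud. Pushed on there to about 75 mm past the lip it topples, other face up, onto the lower step, its rear 5 to 22 mm over the gutter, so 20 to 37 mm free behind it. Without that pause it may land unturned.
- fence (a point): Middle of the foot of the yellow fence's inner face, on the lower step (stand y 142 mm, 16 mm above the table); axes as the stand's.
- jaw_turned_c (a point): Steel plate 50 x 70 x 14 mm, 0.4 kg: one big face has nine bright ridges (teeth), the other is plain and dark with a 32 mm orange disc. Point: its centre; x along the 50 mm side, y along the 70, z out of the toothed face. This one starts upside down (disc up, z down) on the top step, y about along the stand's y, centre 46 mm behind the lip, in either of two places 104 mm apart along the stand's x.
- jaw_good_c (a point): Steel plate 50 x 70 x 14 mm, 0.4 kg: one big face has nine bright ridges (teeth), the other is plain and dark with a 32 mm orange disc. Point: its centre; x along the 50 mm side, y along the 70, z out of the toothed face. This one starts teeth up in the other place on the top step; leave it alone.
- driver: Screwdriver on the table away from the stand; leave it alone. Origin on its underside.
- spanner: Flat spanner on the table away from the stand; leave it alone. Origin on its underside.
- cup: White mug with a handle on the table away from the stand; leave it alone. Origin on its underside.
- mouse: Black computer mouse on the table away from the stand; leave it alone. Origin on its underside.
- hexkey: Dark l-shaped hex key on the table away from the stand; leave it alone. Origin on its underside.
There are look-alikes about, which are no part of the job. What is shaped like the part that bears jaw_turned_c but pink or purple is not meant.

How it is judged:
By the outcome, as a careful person would: the job done as asked, in the order asked, and still so for the second after the job is handed in, with the robot touching nothing.
It also fails if it takes over 51 s, if anything falls off the work surface, if the arm or the gripper's body presses on something with over 40 N, if the wrist force passes 120 N, or if a joint passes its speed limit or range.

## Working session

There is one attempt and no reset: what is moved stays moved. The work goes in short steps, each a Python script; the robot and the scene stay as the last script left them, time stands still between calls to the robot, and variables do not carry over. Pictures are saved under pics/ and viewed, at most 10 in all, crops included, and the job is handed in when it is done.

```bash
mkdir -p pics; python3 - <<'E'
from station import *
import cv2,numpy as np
for n in ("scene","top"):
    im=read_camera(n); cv2.imwrite(f"pics/{n}0.png",im[:,:,::-1])
    c=camera_info(n); print(n,{k:np.round(v,4).tolist() if not isinstance(v,str) else v for k,v in c.items()})
print(camera_info("wrist")); print(get_time(),get_ee_rot())
E
```

```text
scene {'intrinsics': [[592.6727, 0.0, 312.6679], [0.0, 592.6727, 240.1019], [0.0, 0.0, 1.0]], 'T': [[0.44, -0.6527, 0.6167, 1.4111], [0.8979, 0.3132, -0.3092, -0.4251], [0.0087, 0.6898, 0.7239, 1.0554], [0.0, 0.0, 0.0, 1.0]]}
top {'intrinsics': [[560.4675, 0.0, 314.6125], [0.0, 560.4675, 240.0138], [0.0, 0.0, 1.0]], 'T': [[0.0181, 0.9893, -0.1447, 0.3795], [-0.9998, 0.0178, -0.0032, 0.0053], [-0.0005, 0.1448, 0.9895, 1.4687], [0.0, 0.0, 0.0, 1.0]]}
{'intrinsics': array([[365.42960488,   0.        , 317.72774636],
       [  0.        , 365.42960488, 242.82602267],
       [  0.        ,   0.        ,   1.        ]]), 'tool_from_camera': array([[-1.00304155e-04,  9.66033114e-01,  2.58418289e-01,
         7.10442901e-02],
       [ 9.99999830e-01, -5.16351538e-05,  5.81171741e-04,
        -8.23307354e-05],
       [ 5.74774615e-04,  2.58418303e-01, -9.66032945e-01,
        -1.62670456e-01],
       [ 0.00000000e+00,  0.00000000e+00,  0.00000000e+00,
         1.00000000e+00]])}
0.1 [-7.28075069e-05  1.13645601e-01  9.93521110e-01 -6.89832115e-04]
```

View pics/top0.png

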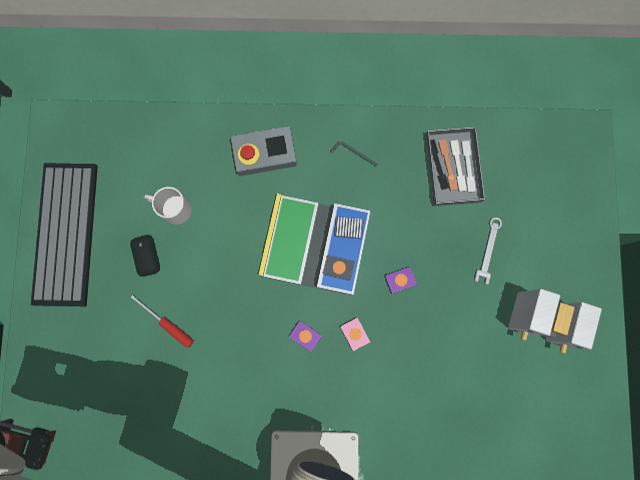

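View pics/scene0.png

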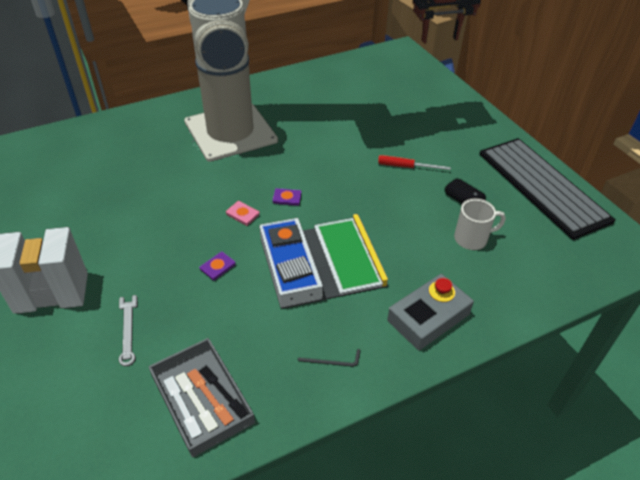

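The upside-down jaw, with the dark plate and orange disc, is at about (339,268) in the top view. The good jaw is at (349,228) and the yellow fence is on the left at about (270,235). I'll localise these, then move above them for a close wrist view.

```bash
cat > h.py <<'E'
from station import *
import cv2,numpy as np
from scipy.spatial.transform import Rotation as R
def rays(px,n,T=None):
    c=camera_info(n); K=c["intrinsics"]; T=c["T"] if T is None else T
    p=np.c_[np.reshape(px,(-1,2)),np.ones(len(np.reshape(px,(-1,2))))]@np.linalg.inv(K).T
    return T[:3,3],(p*[1,-1,-1])@T[:3,:3].T
def cast(px,z,n,T=None):
    o,d=rays(px,n,T); return o+d*((z-o[2])/d[:,2])[:,None]
def wristT():
    q=get_ee_rot(); T=np.eye(4); T[:3,:3]=R.from_quat(np.roll(q,-1)).as_matrix(); T[:3,3]=get_tcp_pos()
    return T@camera_info("wrist")["tool_from_camera"]
def blobs(im,lo,hi,amin=100):
    m=cv2.inRange(cv2.cvtColor(im,cv2.COLOR_RGB2HSV),lo,hi)
    cs=cv2.findContours(m,cv2.RETR_EXTERNAL,cv2.CHAIN_APPROX_NONE)[0]
    return sorted([c for c in cs if cv2.contourArea(c)>amin],key=cv2.contourArea)[::-1]
YEL=((24,150,120),(34,255,255)); ORG=((5,150,120),(20,255,255)); BLU=((100,120,80),(125,255,255)); GRN=((50,150,100),(75,255,255))
def quat(yaw): # tool down, tool y = -/+ world direction (cos yaw, sin yaw)
    y=np.array([np.cos(yaw),np.sin(yaw),0]); z=np.array([0,0,-1.]); x=np.cross(y,z)
    return np.roll(R.from_matrix(np.c_[x,y,z]).as_quat(),1)
E
python3 - <<'E'
from h import *
im=cv2.imread("pics/top0.png")[:,:,::-1].copy()
for nm,rg,z in (("Y",YEL,.028),("G",GRN,.016),("B",BLU,.052),("O",ORG,.066)):
    for c in blobs(im,*rg,40):
        r=cv2.minAreaRect(c); P=cast(cv2.boxPoints(r),z,"top")
        if nm!="O" and cv2.contourArea(c)<300: continue
        print(nm,np.round(r[0],1),np.round(cast([r[0]],z,"top")[0],4),np.round(P[:,:2],3).tolist())
print(get_joint_pos())
E
```

```text
B [342.8 255.7] [ 0.5478 -0.0626  0.052 ] [[0.474, -0.009], [0.637, -0.04], [0.623, -0.117], [0.46, -0.085]]
[ 1.32399071e+00  4.23763889e-01  1.63060967e+00 -4.34619225e-05
  1.08860589e+00 -1.90020552e-02]
```

```bash
python3 - <<'E'
from h import *
yaw=np.radians(-10.8)
L=np.array([0.556,-0.016])
for k in (0,np.pi):
    print(inverse_kinematics([*L,.2],quat(yaw+k)))
move_pose([*L,.2],quat(yaw))
T=wristT(); im=read_camera("wrist"); np.save("T1.npy",T); cv2.imwrite("pics/w1.png",im[:,:,::-1]); print(get_time())
E
```

```text
[-5.01646924e-02  3.51334692e-01  1.80193167e+00 -4.44089210e-16
  9.88326293e-01  1.38330867e-01]
None
2.8
```

View pics/w1.png

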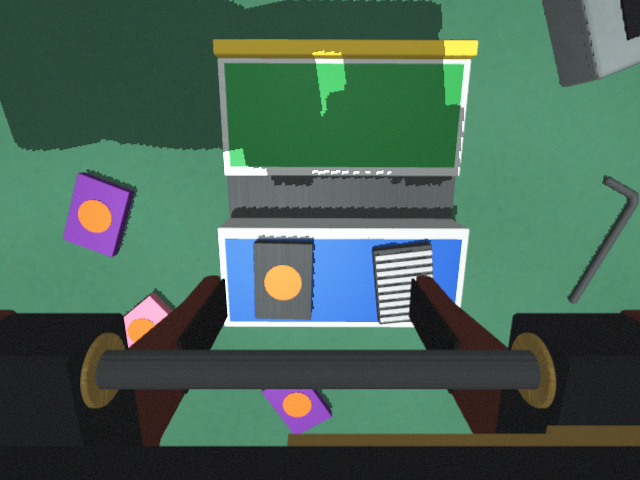

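The wrist view shows the lip from (219,229) to (469,229) and the fence foot near row 58. The disc jaw is a dark rectangle spanning about (254,241) to (313,319), with its disc at (283,283). The good jaw is at about (404,283), slightly rotated.

```bash
python3 - <<'E'
from h import *
im=cv2.imread("pics/w1.png")[:,:,::-1].copy(); T=np.load("T1.npy")
hsv=cv2.cvtColor(im,cv2.COLOR_RGB2HSV)
# lip: per-column first bright row from gutter to white rim
g=cv2.cvtColor(im,cv2.COLOR_RGB2GRAY).astype(int)
cols=np.arange(235,460,5); 
lip=np.array([[c,212+np.argmax(np.diff(g[212:240,c]))+1] for c in cols],float)
vx=cast(lip,.052,"wrist",T); p=np.polyfit(vx[:,0],vx[:,1],1); yaw=np.arctan(p[0])
# yellow/white boundary -> fence foot
ff=[]
for c in range(235,460,5):
    h=(hsv[40:70,c,1]>120)&(hsv[40:70,c,0]<35); ff.append([c,40+np.nonzero(h)[0].max()+1])
vf=cast(ff,.016,"wrist",T); pf=np.polyfit(vf[:,0],vf[:,1],1); yf=np.arctan(pf[0])
ex=np.array([np.cos(yaw),np.sin(yaw)]); ey=np.array([-ex[1],ex[0]])
e=cast([[219,229],[469,229]],.052,"wrist",T)[:,:2]
print("yaw",np.degrees([yaw,yf]),"lip ends",e,np.linalg.norm(e[1]-e[0]))
d=np.median(vf[:,:2]@ey)-np.median(vx[:,:2]@ey); print("lip->fence",d)
O=ex*(e.mean(0)@ex)+ey*np.median(vx[:,:2]@ey); print("lip mid",O)
for c in blobs(im,*ORG,300):
    m=cv2.moments(c); q=cast([[m['m10']/m['m00'],m['m01']/m['m00']]],.066,"wrist",T)[0,:2]-O; print("disc",q@ex,q@ey)
roi=np.zeros_like(g,np.uint8); roi[236:322,240:330]=1
m=((hsv[:,:,1]<110)&(hsv[:,:,2]<110)).astype(np.uint8)*roi
disc=((hsv[:,:,0]<20)&(hsv[:,:,1]>150)).astype(np.uint8)*roi
c=max(cv2.findContours(m|disc,0,1)[0],key=cv2.contourArea); r=cv2.minAreaRect(c); print(r)
P=cast(cv2.boxPoints(r),.066,"wrist",T)[:,:2]-O; print(np.round(np.c_[P@ex,P@ey],4))
np.save("st.npy",[*O,yaw])
E
```

```text
yaw [-10.74068935 -11.03368079] lip ends [[ 4.70904386e-01  4.64960385e-04]
 [ 6.84931046e-01 -4.01516894e-02]] 0.21784655911611564
lip->fence 0.1425159627419238
lip mid [ 0.57808393 -0.0189671 ]
disc -0.053375679547072834 -0.04482547994939938
disc -0.2068248257502417 0.013479274305851434
disc -0.042972206794962324 -0.16896584038578777
disc -0.18291782592290026 -0.08921797466146675
((282.5, 281.5), (35.0, 35.0), 0.0)
[[-0.0691 -0.0606]
 [-0.0679 -0.0283]
 [-0.038  -0.0283]
 [-0.0385 -0.0606]]
```

```bash
cat >> h.py <<'E'
try:
    _s=np.load("st.npy"); O=_s[:2]; yaw=_s[2]; ex=np.array([np.cos(yaw),np.sin(yaw)]); ey=np.array([-ex[1],ex[0]]); Q=quat(yaw)
except Exception: pass
def S(x,y,z): return np.r_[O+ex*x+ey*y,z]
def stand_of(p): return (p[:2]-O)@ex,(p[:2]-O)@ey
E
python3 - <<'E'
from h import *
X=-.053
command_gripper(.23)
move_pose(S(X,-.112,.13),Q)
movel(S(X,-.112,.058),v=.15)
print(movel(S(X,-.060,.058),v=.08),get_ft_force())
print(movel(S(X,-.041,.058),v=.05),get_ft_force())
movel(S(X,-.055,.058),v=.1)
wait(.6)
T=wristT(); im=read_camera("wrist"); np.save("T2.npy",T); cv2.imwrite("pics/w2.png",im[:,:,::-1]); print(get_time(),get_grip_width())
E
```

```text
False [-0.73761969 -0.45390765  0.39977202]
False [0.41937792 0.08775779 0.07519603]
7.4333 0.23339416868381063
```

View pics/w2.png

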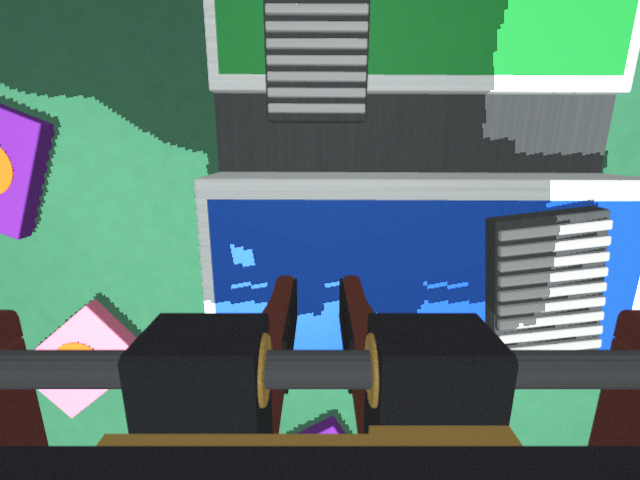

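The jaw has already toppled: it lies teeth up on the lower step, with its rear edge at row ~121 from column 267 to 367, overhanging the gutter. The good jaw hasn't moved. I'll take one look from above and measure it.

```bash
python3 - <<'E'
from h import *
T=np.load("T2.npy"); 
for p in cast([[267,121],[367,121],[264,2],[369,2]],.030,"wrist",T): print(np.round(stand_of(p),4))
movel(S(-.053,-.055,.13),v=.2)
command_gripper(.9)
move_pose(S(-.053,.03,.15),Q)
T=wristT(); im=read_camera("wrist"); np.save("T3.npy",T); cv2.imwrite("pics/w3.png",im[:,:,::-1]); print(get_time())
E
```

```text
[-0.0788  0.0268]
[-0.0292  0.0268]
[-0.0783  0.0788]
[-0.0301  0.0788]
9.45
```

View pics/w3.png

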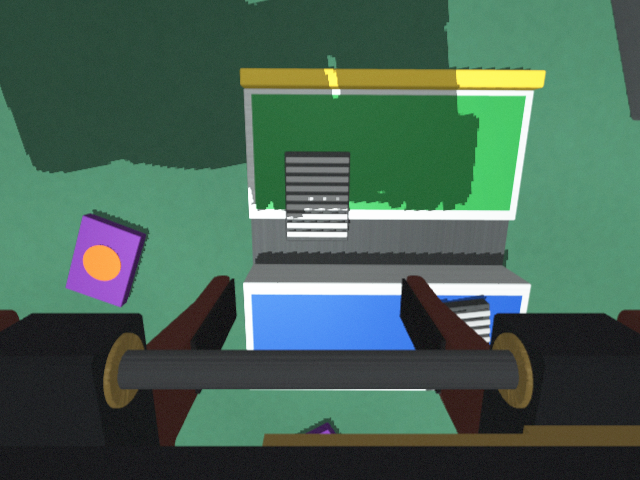

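The jaw is flat and square, with its centre at about stand (-54, 62) mm. I'll grip it by its sides, slide it near the fence, release it and push it flush from behind.

```bash
python3 - <<'E'
from h import *
X=-.054
move_pose(S(X,.062,.08),Q)
movel(S(X,.062,.022),v=.1)
command_gripper(.3); print(get_grip_width()*88,get_finger_force(),get_ft_force())
print(movel(S(X,.102,.022),v=.05,until_force=20),get_ft_force(),stand_of(get_tcp_pos()))
command_gripper(.9)
movel(S(X,.102,.075),v=.15)
command_gripper(.23)
movel(S(X,.040,.075),v=.2)
movel(S(X,.040,.023),v=.12)
f0=get_ft_force()
print(movel(S(X,.067,.023),v=.06,until_force=12),get_ft_force()-f0,stand_of(get_tcp_pos()))
print(get_time())
E
```

```text
49.783128716189594 29.998148381710052 [-0.79233809  0.55960065  2.86893468]
False [-0.13622589 -0.71563606  5.68576268] (np.float64(-0.053782204513565524), np.float64(0.10221084941900331))
True [ 0.11708824 -7.05812893  4.00855471] (np.float64(-0.053788993301171595), np.float64(0.06161559149398829))
15.725
```

```bash
python3 - <<'E'
from h import *
X=-.054
f0=get_ft_force()
print(movel(S(X,.0645,.023),v=.02,until_force=15),get_ft_force(),stand_of(get_tcp_pos()))
wait(.3); print(get_ft_force())
movel(S(X,.045,.023),v=.06)
movel(S(X,.045,.11),v=.2)
T=wristT(); im=read_camera("wrist"); np.save("T4.npy",T); cv2.imwrite("pics/w4.png",cv2.resize(im[0:300,150:550,::-1],None,fx=2,fy=2)); print(get_time())
E
```

```text
True [ 0.58655193 -4.2793656   3.96671085] (np.float64(-0.05385268958047288), np.float64(0.061524378374744296))
[ 0.71396828 -1.93055335  0.51134529]
17.2833
```

View pics/w4.png

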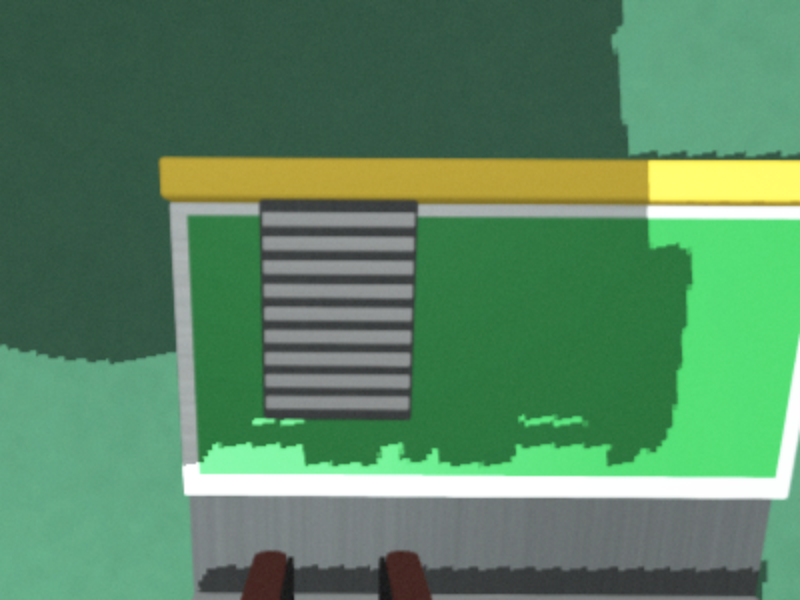

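The jaw is flat with its teeth up, and its far edge sits along the foot of the yellow fence (row ~202, columns 262–417) with no gap and parallel to it. Nothing is touching it, so I'm handing in.

```bash
python3 -c "
from station import *
print(job_done(),get_time())"
```

```text
the job is handed in; nothing more can be done
the job is handed in; nothing more can be done
```

The upside-down jaw face now lies teeth up on the green step, flush and square against the yellow fence and released; the robot touched nothing else, and I handed the job in at about 17 s (the judge's result isn't shown).

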